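# Feed the bar under the sprung hold-down flap

## Task

Press the long press plate of the fixture's sprung flap down with one fingertip and, while that finger keeps the flap open, push the aluminium bar along its lane with the other fingertip, under the flap, until it is right up against the back stop; only then let the flap down onto the bar. Only push and press: do not grip or lift the bar, and leave the nut, the washer, the standing block and the jar where they are.

Things in the scene. Friction and masses are not known exactly. Their poses are not given: they have to be found in the camera images.
- fixture: Fixed steel feed fixture, 245 x 150 mm. Origin on the bench, z up, +x = feed direction (heights below are above the bench, x and y in this frame). Base plate 6 mm thick. Lane: centred on y = -45 mm, 43 mm wide, floor 6 mm high, between rails 16 mm high. Flap shaft: along x at y = 0, 54 mm high, on three 14 mm wide posts (x -112, +40, +116 mm), tops 60 mm high.
- stop (a point): Middle of the face of the back stop, a 40 mm high block that closes the lane's end: fixture x = +110 mm, y = -45 mm, 23 mm above the bench.
- flap (a joint): Angle of the dark sheet-steel flap on its shaft, rad: 0 = sprung shut, grows as it opens, hard stop at 0.50. It is one rigid see-saw: press plate on the +y side, roof with a lip over the lane on the -y side; pressing the plate down (4 to 8 N) lifts the lip. The aluminium bar passes from about 0.27; 0.35 to 0.48 is comfortable. Let go, it springs shut; with the bar beneath it rests on it at about 0.25.
- press_pad (a point): Centre of the top of the flap's press plate, a flat steel strip 135 mm long (fixture x -120 to +15 mm) and 40 mm wide (y 28 to 68 mm), 3 mm thick. Shut, it is level and 42 mm above the bench; with the flap at 0.42 rad this point is 24 mm above the bench and the strip slopes down outwards. Only bench lies below. Two arms slope from its inner edge up to the shaft.
- lip (a point): Middle of the lower front edge of the flap's lip, which blocks the lane when shut: fixture x = 60 mm, y = -58 mm, 34 mm above the bench. The lip spans y -45 to -72 mm; the 45 mm long roof behind it is 59 mm above the bench when shut, its outer edge about 90 mm when fully open.
- bar: Loose solid aluminium bar 110 mm long (its x, along the lane), 40 x 40 mm, about 0.5 kg, lying in the lane before the flap, its top 46 mm above the bench. Origin at the centre of its underside, +x to the end that goes under the flap; rear end at x = -55 mm. Home against the stop, its origin is at fixture x = +55 mm and 60 mm of it still stick out before the lip.
- nut: Bystander: large dark steel hex nut, 46 mm across flats, 24 mm high. Origin under its centre.
- post: Bystander: dark steel square block standing on end, 30 x 30 x 90 mm. Origin under its centre.
- washer: Bystander: thick steel washer, 76 mm across, 9 mm high, lying flat. Origin under its centre.
- jar: Bystander: closed white jar, 70 mm across, 75 mm high. Origin under its centre.
Things that resemble listed ones, but are neither listed nor needed, are in the scene too. Leave any brown or red look-alike of the bar alone.

How it is judged:
By the outcome, as a careful person would: the job done as asked, in the order asked, and still so for the second after the job is handed in, with the robot touching nothing.
It also fails if it takes over 40 s, if anything falls off the work surface, if the arm or the gripper's body presses on something with over 40 N, if the wrist force passes 120 N, or if a joint passes its speed limit or range.

## Robot

A 6-joint arm with a two-finger parallel gripper is mounted at the origin on the work surface. World frame = base frame: x ahead of the robot, y to its left, z up, the work surface at z = 0. Lengths are in m, angles in rad, forces in N, time in s.
With the tool pointing down it reaches from about 0.25 to 0.8 m from the base axis. Payload 8.5 kg.
Tool frame: the origin (TCP) lies midway between the tips of the shut fingers; the grasp point (between the pads) lies 19 mm behind it (bot.grip_depth is the distance from the TCP to the grasp point, in m); x points along the fingers, y is the direction in which the jaws open and shut, and the axes are right-handed (so a half turn about x gives the same grasp; the last joint's range is limited). The gripper opens to 85 mm and grips with 20 to 120 N. Pads are 22 mm wide; open, the fingers measure 114 mm over their backs; the gripper's body (76 mm by 85 mm) begins 54 mm behind the grasp point. The pads swing forward as they close: fully open they stand 13 mm farther back than shut.
Start: joints at [-1.113, 0.238, -0.013, 1.319, 0, 1.571], TCP at [0.232, -0.471, 0.202] pointing down, gripper open.
Joint ranges: [-2.66, 2.66], [-1.03, 1.9], [-1.14, 1.46], [-1.82, 2.27], [-1.45, 1.34], [-3.14, 3.14]. Speed limits (rad/s): [2.22, 2.22, 2.79, 3.14, 3.14, 3.14].

## Interface

Orientations are given as a rotation vector (axis times angle).
In Python, from plant import bot gives the robot as it stands.
- The arm moves only by the tool jog_arm, never from a script. Its arguments are lists of equal length, an entry for each row: "rotation": the turn, a rotation vector about the tool's x, y, z in degrees, a list of three; "translation": the shift along the tool's x, y, z in m, a list of three; "claw": the finger opening in m, from 0 to 0.0854. In form: {"rotation": [[rx, ry, rz], ...], "translation": [[tx, ty, tz], ...], "claw": [claw, ...]}. A call has 1 to 8 rows; each row is the pose to reach, as a shift and turn from the pose measured when the call began, along the tool's axes at that moment; what a row does not reach only later rows make up. A row lasts 1/12 s, in which the tool goes at most 41.7 mm and 7.16 degrees, less where a joint would pass 70% of its speed; a pose out of reach is approached as far as the arm can. A call with a gripper value outside its range is refused whole. The fingers move at their own pace and stop on an object; "squeeze" is the grip in N (left out, the last holds). Time passes only in rows, so rows that repeat a pose let the fingers close. It gives the time, the measured TCP pose, the force and the opening at its end, in the units of the state.
- bot.state(): the state, without advancing time (a new reading comes with each control period).
- bot.get_image(name): name is "scene" or "top" or "wrist"; returns (picture, depth): 480x640x3 uint8, red, green, blue; 480x640 float32, m along the optical axis (not along the pixel's ray), 0 where there is no reading.
- bot.camera_model(name): a dict with "fovy" (degrees; the focal length in pixels is half the picture's height over the tangent of half this angle, whatever the lens; pixels are square), "cx", "cy" (the principal point, pixels), "pose" (4x4, takes a point from camera to world coordinates); the wrist camera has in their place "mount" (4x4, takes a point from camera to tool coordinates, whose origin is the TCP and whose axes are the tool frame's). Camera axes: x right, y down, z forward; pixel columns grow to the right and rows downward; lengths in m; the calibration is good to about 2 mm. The wrist camera is an equidistant fisheye: a pixel r from the principal point sees the ray r / f radians off the axis. A picture is of the moment at which its call begins: read the wrist's pose just before it. camera_model takes no time and is no camera call.
- bot.sign_off(): hands the job in, once; it reports no verdict.
The state is a dict: "t": time; "joint_pos": joint angles; "joint_velocities": joint speeds; "tau": joint torques, N m; "tool_pos": TCP position; "ee_rot": TCP orientation; "force": force on the tool from outside, world axes, zero at the start; "moment": the same for the moment, N m; "grip_width": opening from 0.0 (shut) to 1.0 (fully open).
Only numpy, scipy, OpenCV 4.12 (cv2) and the standard library are available. Lean on these libraries where they do the work, as an engineer would, in place of code of your own. Each camera call takes 0.05 s, during which the arm holds its last target.

## Working session

There is one attempt and no reset: what is moved stays moved. The work goes in short steps, Python scripts to look and compute and a tool call to move; the robot and the scene stay as the last step left them, time stands still between calls to the robot, and variables do not carry over. Pictures are saved under pics/ and viewed, and the job is handed in when it is done.

Besides the shell and the picture viewer there is one more tool, called after "Request:" by a JSON object that holds its "fn" and its "kwargs". jog_arm: Moves the arm, as the interface text tells. Its arguments: {"type":"object","properties":{"rotation":{"type":"array"},"translation":{"type":"array"},"claw":{"type":"array"},"squeeze":{"type":"number"}},"required":["rotation","translation","claw"]}

```bash
mkdir -p pics; ls
cat > h.py <<'E'
import numpy as np, cv2
from plant import bot
def save(n,im): cv2.imwrite('pics/'+n,im[:,:,::-1])
def K(n):
    m=bot.camera_model(n); return m, 240/np.tan(np.radians(m['fovy'])/2)
def ray_plane(n,u,v,z):
    m,f=K(n); P=np.array(m['pose']); d=P[:3,:3]@np.array([(u-m['cx'])/f,(v-m['cy'])/f,1]); o=P[:3,3]
    return o+d*(z-o[2])/d[2]
def pix(n,p):
    m,f=K(n); P=np.array(m['pose']); c=P[:3,:3].T@(np.array(p)-P[:3,3]); return m['cx']+f*c[0]/c[2], m['cy']+f*c[1]/c[2]
def cloud(n,dep):
    m,f=K(n); P=np.array(m['pose']); v,u=np.mgrid[:480,:640]
    c=np.stack([(u-m['cx'])/f*dep,(v-m['cy'])/f*dep,dep],-1)
    return c@P[:3,:3].T+P[:3,3]
E
python3 - <<'E'
from h import *
print(bot.state())
for n in ['top','scene']:
    im,d=bot.get_image(n); save(n+'0.png',im); np.save(n+'d.npy',d); np.save(n+'i.npy',im)
    m=bot.camera_model(n); print(n,m['fovy'],m['cx'],m['cy'],np.round(m['pose'],3))
print(bot.camera_model('wrist'))
E
```

```text
pics
{'t': 0.0, 'joint_pos': array([-1.11298860e+00,  2.38765160e-01, -1.42725954e-02,  1.31921146e+00,
        4.45567186e-05,  1.57076025e+00]), 'joint_velocities': array([-0.00154897, -0.00113275, -0.00073869,  0.00207927,  0.00175854,
        0.00152264]), 'tau': array([ 1.37173491e-03, -5.38777149e+01,  3.46435010e+01,  1.84103666e-02,
        1.06654527e-04,  1.81654798e-05]), 'tool_pos': array([ 0.23184494, -0.47050582,  0.20137872]), 'ee_rot': array([ 1.9672687 ,  0.45989317, -1.96784701]), 'force': array([ 0.17254919, -0.43526499,  0.65653589]), 'moment': array([ 0.01328966, -0.03173076, -0.00966337]), 'grip_width': 1.0009197205914855}
top 44.32127306921897 320.26900083472344 240.83924778448315 [[-0.03  -0.999  0.034  0.538]
 [-0.999  0.031  0.015  0.092]
 [-0.016 -0.033 -0.999  0.957]
 [ 0.     0.     0.     1.   ]]
scene 46.11579930451137 318.4877560039273 241.62553571826962 [[-0.88   0.395 -0.264  0.82 ]
 [ 0.475  0.733 -0.488  0.503]
 [ 0.001 -0.554 -0.832  0.76 ]
 [ 0.     0.     0.     1.   ]]
{'fovy': 65.70646984690485, 'cx': 312.2993900316563, 'cy': 244.1938875718922, 'mount': array([[ 2.63207595e-04, -3.19121853e-01,  9.47713656e-01,
        -1.71026232e-01],
       [ 9.99999908e-01, -2.37281708e-04, -3.57628432e-04,
         7.06095626e-04],
       [ 3.39002163e-04,  9.47713663e-01,  3.19121761e-01,
        -8.24651746e-02],
       [ 0.00000000e+00,  0.00000000e+00,  0.00000000e+00,
         1.00000000e+00]])}
```

View pics/top0.png

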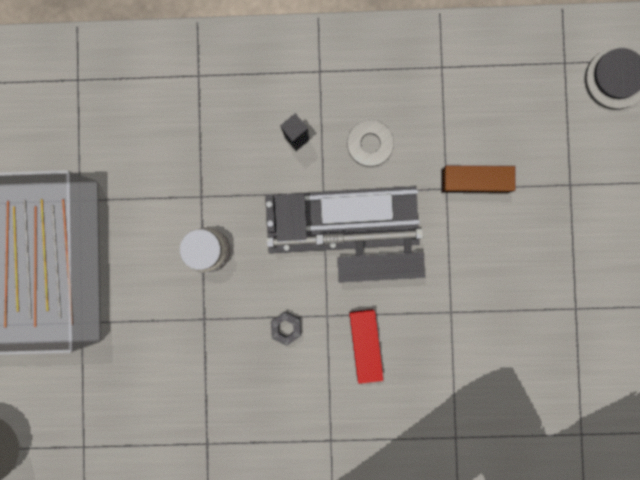

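View pics/scene0.png

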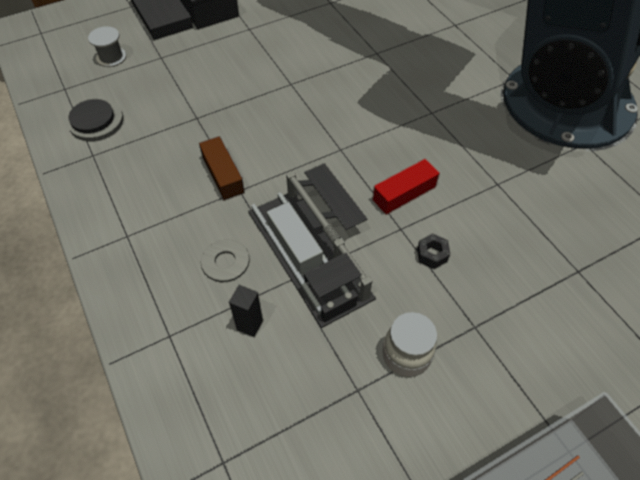

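The top view shows three bar-shaped things: silver at (357,208) in the fixture's lane, brown at (480,178) and red at (366,345). The silver one fits, because it is aluminium and lies in the lane before the flap. The roof at (290,215) is on the left, so feed is toward image left, roughly world +y. The press plate is at (382,265). I'll confirm with an enlarged crop.

Run:
```python
from h import *
im=np.load('topi.npy'); d=np.load('topd.npy')
c=im[170:300,250:440]; save('crop0.png',cv2.resize(c,(760,520),interpolation=cv2.INTER_CUBIC))
P=cloud('top',d)
hsv=cv2.cvtColor(im,cv2.COLOR_RGB2HSV)
Z=P[...,2]
sub=(slice(180,290),slice(255,435))
# bar: bright low-sat with z ~0.046
m=np.zeros(Z.shape,np.uint8); m[sub]=((Z[sub]>.038)&(Z[sub]<.055)&(im[sub].mean(-1)>140))
n,l,s,cc=cv2.connectedComponentsWithStats(m); i=1+np.argmax(s[1:,4]); print('bar',s[i],cc[i])
r=cv2.minAreaRect(np.argwhere(l==i)[:,::-1].astype(np.float32)); print(r)
for q in cv2.boxPoints(r): print(q,ray_plane('top',*q,.046))
print('depth z', np.median(Z[l==i]), 'c',ray_plane('top',*r[0],.046))
# plate
m=np.zeros(Z.shape,np.uint8); m[245:290,330:430]=((Z[245:290,330:430]>.03))
n,l,s,cc=cv2.connectedComponentsWithStats(m); i=1+np.argmax(s[1:,4])
mm=cv2.morphologyEx((l==i).astype(np.uint8),cv2.MORPH_OPEN,np.ones((15,15)))
r=cv2.minAreaRect(np.argwhere(mm>0)[:,::-1].astype(np.float32)); print('plate',r,np.median(Z[mm>0]))
for q in cv2.boxPoints(r): print(q,ray_plane('top',*q,.042))
print(ray_plane('top',*r[0],.042))
print(np.median(Z[300:320,450:500]))
```

```text
bar [ 321  194   72   29 1806] [356.57530454 208.10022148]
((356.5155334472656, 208.26380920410156), (25.837690353393555, 70.525146484375), 86.633544921875)
[320.5552  197.43794] [0.63595453 0.10294558 0.046     ]
[390.95865 193.29659] [ 0.6388798  -0.00624657  0.046     ]
[392.47586 219.08968] [ 0.5988105  -0.00721027  0.046     ]
[322.07242 223.23103] [0.59582284 0.10181685 0.046     ]
depth z 0.04560609650373054 c [0.61735314 0.04778054 0.046     ]
plate ((380.998291015625, 266.470703125), (26.19002342224121, 87.08476257324219), 86.633544921875) 0.04175837478422417
[336.7621  255.95517] [0.54450546 0.08062019 0.042     ]
[423.6966 250.8414] [ 0.54830676 -0.05419972  0.042     ]
[425.2345  276.98624] [ 0.50781841 -0.05510512  0.042     ]
[338.3 282.1] [0.50393987 0.07950916 0.042     ]
[0.52612928 0.01263672 0.042     ]
0.00011034752074851051
```

View pics/crop0.png

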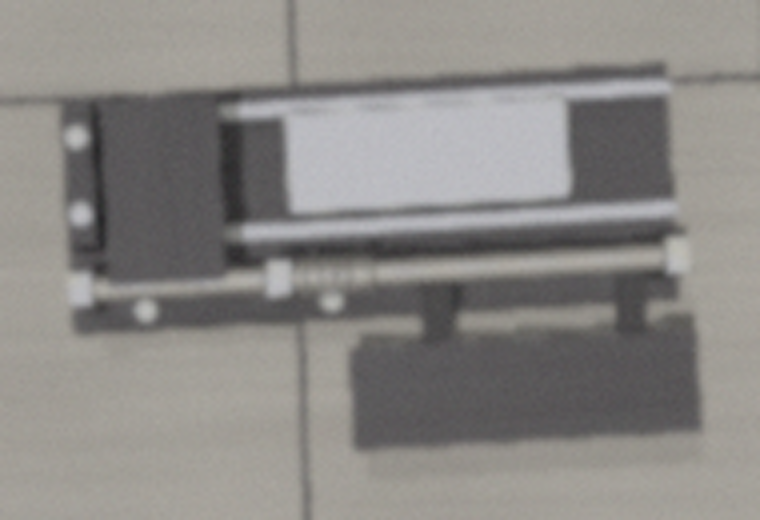

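The crop confirms it: the silver bar lies between the rails, the flap roof is left of it, and the plate is below. My plan is a vertical tool with the jaws across the lane, so one finger is behind the bar and the other on the plate, then a push along fixture x. Next I'll compute the move to hover.

```bash
cat >> h.py <<'E'
from scipy.spatial.transform import Rotation as R
xf=np.array([-0.0275,0.9996,0]); xf/=np.linalg.norm(xf); zf=np.array([0,0,1.]); yf=np.cross(zf,xf)
O=np.array([0.5726,0.0664,0])
def fw(x,y,z): return O+x*xf+y*yf+z*zf
def tof(p): p=np.array(p)-O; return np.array([p@xf,p@yf,p[2]])
def goal(x,y,z,s=1):
    st=bot.state(); T=R.from_rotvec(st['ee_rot']); 
    zt=s*xf; xt=np.array([0,0,-1.]); yt=np.cross(zt,xt)
    G=R.from_matrix(np.stack([xt,yt,zt],1))
    print('rot deg',np.round(np.degrees((T.inv()*G).as_rotvec()),2),'trans mm',np.round(1e3*T.inv().apply(fw(x,y,z)-st['tool_pos']),1))
def rep():
    st=bot.state(); print('t',round(st['t'],2),'fix mm',np.round(1e3*tof(st['tool_pos']),1),'F world',np.round(st['force'],1),'w',st['grip_width'], 'q',np.round(st['joint_pos'],2))
E
python3 - <<'E'
from h import *
T=R.from_rotvec(bot.state()['ee_rot']); print(np.round(T.as_matrix(),2)); rep()
for s in (1,-1): goal(-.098,.001,.13,s)
E
```

```text
[[-0.    0.44 -0.9 ]
 [ 0.   -0.9  -0.44]
 [-1.   -0.    0.  ]]
t 0.1 fix mm [-527.4  355.4  201.5] F world [-0.4 -0.7  0. ] w 0.9956271608200828 q [-1.11  0.24 -0.01  1.32 -0.    1.57]
rot deg [1.1465e+02 7.0000e-02 5.0000e-02] trans mm [  71.8 -242.3 -501.2]
rot deg [-6.535e+01 -4.000e-02  7.000e-02] trans mm [  71.8 -242.3 -501.2]
```

Request:
{"fn": "jog_arm", "kwargs": {"rotation": [[-7, 0, 0], [-14, 0, 0], [-21, 0, 0], [-28, 0, 0], [-35, 0, 0], [-42, 0, 0], [-49, 0, 0], [-56, 0, 0]], "translation": [[0, -0.025, -0.03], [0, -0.05, -0.06], [0, -0.075, -0.09], [0, -0.1, -0.12], [0, -0.12, -0.155], [0, -0.14, -0.19], [0, -0.155, -0.225], [0, -0.17, -0.26]], "claw": [0.078, 0.078, 0.078, 0.078, 0.078, 0.078, 0.078, 0.078]}}

```text
t: 0.77
tool_pos: [0.3904, -0.2013, 0.2017]
ee_rot: [1.305, 1.146, -1.304]
force: [0.1, -1.0, 0.7]
grip_width: 0.913
```

```bash
python3 -c "
from h import *
rep(); goal(-.098,.001,.13,-1)"
```

```text
t 0.77 fix mm [-262.6  189.5  201.7] F world [ 0.1 -1.   0.7] w 0.9131212089451195 q [-0.48  0.09 -0.2   1.28  0.    1.22]
rot deg [-9.   -0.06  0.03] trans mm [  71.8  160.4 -192. ]
```

Request:
{"fn": "jog_arm", "kwargs": {"rotation": [[-4, 0, 0], [-9, 0, 0], [-9, 0, 0], [-9, 0, 0], [-9, 0, 0], [-9, 0, 0], [-9, 0, 0], [-9, 0, 0]], "translation": [[0.01, 0.025, -0.03], [0.02, 0.05, -0.06], [0.03, 0.08, -0.095], [0.045, 0.105, -0.13], [0.06, 0.135, -0.165], [0.0718, 0.1604, -0.192], [0.0718, 0.1604, -0.192], [0.0718, 0.1604, -0.192]], "claw": [0.078, 0.078, 0.078, 0.078, 0.078, 0.078, 0.078, 0.078]}}

```text
t: 1.43
tool_pos: [0.5753, -0.0293, 0.1278]
ee_rot: [1.186, 1.227, -1.188]
force: [-1.2, -0.1, -0.3]
grip_width: 0.912
```

Run:
```python
from h import *
rep(); goal(-.098,.001,.13,-1)
for n in ['top','wrist','scene']:
    im,d=bot.get_image(n); save(n+'1.png',im); np.save(n+'d1.npy',d); np.save(n+'i1.npy',im)
```

```text
t 1.43 fix mm [-9.570e+01 -1.000e-01  1.278e+02] F world [-1.2 -0.1 -0.3] w 0.9120501194936694 q [-0.05  0.36 -0.03  1.18  0.    1.49]
rot deg [ 0.18 -0.09  0.17] trans mm [-2.2 -1.1  2.3]
```

View pics/wrist1.png

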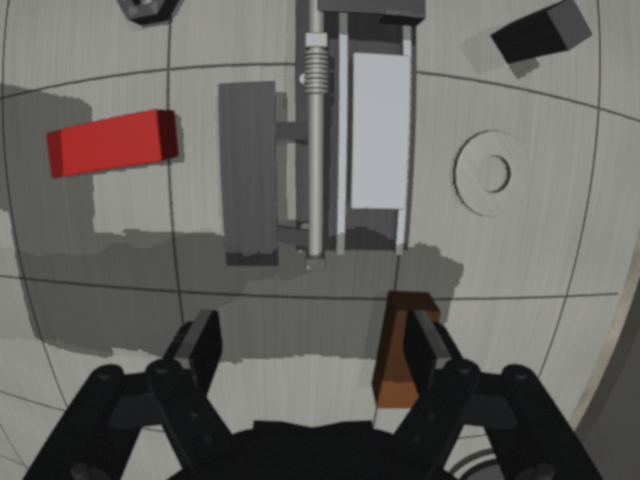

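View pics/scene1.png

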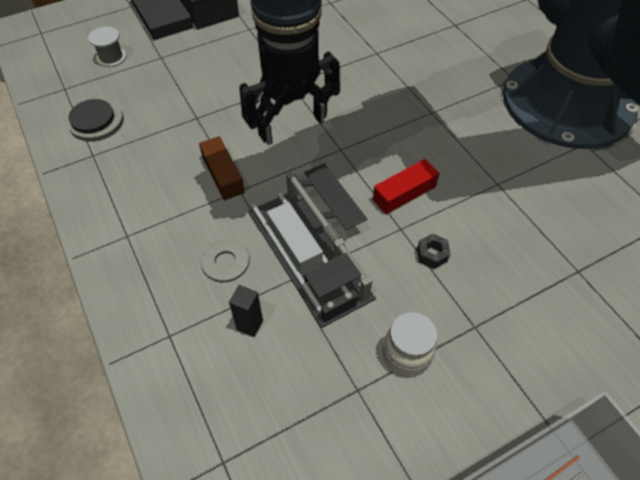

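The wrist view shows the bar at (380,130), the plate at (250,170) and the two pads at (205,345) and (425,345). I'll measure the fingertips and the lane in the tool frame from this wrist depth.

Run:
```python
from h import *
st=bot.state(); T=R.from_rotvec(st['ee_rot'])
im=np.load('wristi1.npy'); d=np.load('wristd1.npy'); m,f=K('wrist'); M=np.array(m['mount'])
v,u=np.mgrid[:480,:640]; dx=u-m['cx']; dy=v-m['cy']; r=np.hypot(dx,dy)+1e-9; th=r/f
t=np.tan(th)*d
c=np.stack([dx/r*t,dy/r*t,d],-1); P=c@M[:3,:3].T+M[:3,3]
ok=(d>0)&(th<1.4)
# fingertips
for nm,sl in (('L',(slice(300,400),slice(150,235))),('R',(slice(300,400),slice(395,480)))):
    q=P[sl][ok[sl]]; q=q[(q[:,0]>-.06)&(q[:,0]<.02)&(abs(q[:,2])<.03)]
    print(nm,len(q),'x pct',np.round(1e3*np.percentile(q[:,0],[1,50,95,99,100]),1))
    a=q[q[:,0]>np.percentile(q[:,0],99)-.012]; print(' y',np.round(1e3*np.percentile(a[:,1],[2,50,98]),1),'z',np.round(1e3*np.percentile(a[:,2],[2,50,98]),1))
W=T.apply(P.reshape(-1,3))+st['tool_pos']; W=W.reshape(P.shape)
F=(W-O)@np.stack([xf,yf,zf],1)
# bar
mk=ok&(im.mean(-1)>140)&(abs(F[...,2]-.046)<.008)&(abs(F[...,1]+.045)<.03)&(u>330)&(u<415)&(v<240)
q=F[mk]; print('bar z',np.median(q[:,2]),'x',np.percentile(q[:,0],[1,99]),'y',np.percentile(q[:,1],[1,99]),'rear y',np.percentile(q[q[:,0]<-.06,1],[1,99]),'front y',np.percentile(q[q[:,0]>.01,1],[1,99]))
mk=ok&(abs(F[...,2]-.042)<.006)&(u>210)&(u<280)&(v>75)&(v<270)&(F[...,1]>.027)
q=F[mk]; print('plate z',np.median(q[:,2]),'x',np.percentile(q[:,0],[1,99]),'y',np.percentile(q[:,1],[1,99]))
```

```text
L 1313 x pct [-59.8 -51.7 -41.3 -39.1 -38.1]
 y [-50.8 -38.6 -38.1] z [-10.9  -5.9  10.7]
R 1304 x pct [-59.8 -51.5 -41.2 -39.1 -38.6]
 y [39.2 39.7 51.3] z [-11.   -5.8  10.6]
bar z 0.046531277618002784 x [-0.07399003  0.03187139] y [-0.06451042 -0.026495  ] rear y [-0.06419794 -0.02631197] front y [-0.06452297 -0.02656568]
plate z 0.04243927198105756 x [-0.11934473  0.0126468 ] y [0.02743317 0.06689212]
```

Run:
```python
from h import *
im=np.load('wristi1.npy'); d=np.load('wristd1.npy'); m,f=K('wrist'); M=np.array(m['mount'])
def pr(p):
    c=M[:3,:3].T@(np.array(p)-M[:3,3]); th=np.arctan2(np.hypot(c[0],c[1]),c[2]); r=np.hypot(c[0],c[1]); return np.round([m['cx']+f*th*c[0]/r,m['cy']+f*th*c[1]/r,c[2]*1e3],1)
for x in (0,-.01,-.02,-.04):
  for z in (-.011,.011): print(x,z,pr((x,-.039,z)),pr((x,.039,z)))
print(np.round(d[350,180:235:3]*1e3,0)); print(np.round(d[330,180:235:3]*1e3,0))
save('wcrop.png',cv2.resize(im[280:400,140:490],(800,274)))
```

```text
0 -0.011 [234.  268.8 184.6] [388.5 268.8 184.6]
0 0.011 [237.4 307.2 191.6] [385.2 307.2 191.6]
-0.01 -0.011 [230.  276.7 175.2] [392.4 276.7 175.1]
-0.01 0.011 [233.9 316.5 182.2] [388.7 316.5 182.2]
-0.02 -0.011 [225.6 285.4 165.7] [396.7 285.4 165.7]
-0.02 0.011 [230.  326.7 172.7] [392.4 326.7 172.7]
-0.04 -0.011 [215.3 305.9 146.7] [406.7 305.9 146.7]
-0.04 0.011 [221.3 350.2 153.7] [401.  350.2 153.7]
[118. 117. 117. 118. 117. 117. 119. 122. 125. 130. 134. 138. 144. 148.
 352. 352. 353. 352. 352.]
[137. 137. 136. 129. 130. 128. 130. 130. 130. 131. 136. 139. 143. 149.
 345. 346. 345. 345. 345.]
```

View pics/wcrop.png

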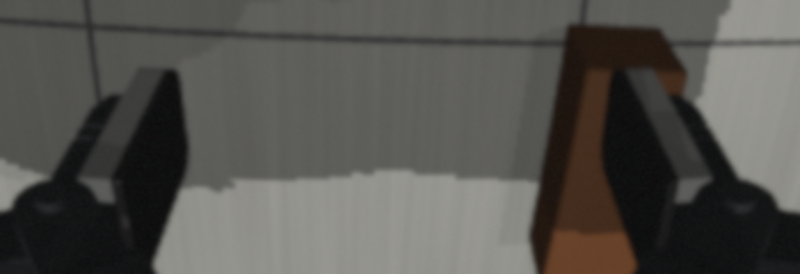

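The wrist depth puts the tips about 38 mm behind the TCP, where I expected about 11. I'll cross-check with the scene camera.

Run:
```python
from h import *
d=np.load('scened1.npy'); P=cloud('scene',d); F=(P-O)@np.stack([xf,yf,zf],1)
rep()
mk=(d>0)&(F[...,2]>.08)&(F[...,2]<.3)&(abs(F[...,0]+.096)<.05)&(abs(F[...,1])<.12); mk[:, :]&=True
q=F[mk]; 
for a,b in ((-.12,0),(0,.12)):
    s=q[(q[:,1]>a)&(q[:,1]<b)]; lo=np.percentile(s[:,2],[0,1,3]); e=s[s[:,2]<lo[1]+.01]
    print(np.round(1e3*lo,1),'x',np.round(1e3*np.percentile(e[:,0],[2,98]),1),'y',np.round(1e3*np.percentile(e[:,1],[2,98]),1))
im=np.load('scenei1.npy'); save('scrop.png',cv2.resize(im[40:160,220:360],(700,600),interpolation=cv2.INTER_CUBIC))
for z in (.128,.138,.166): print(z,pix('scene',fw(-.096,.045,z)),pix('scene',fw(-.096,-.045,z)))
```

```text
t 1.58 fix mm [-98.5   1.9 130.1] F world [ 0.   0.7 -0.1] w 0.911207338954143 q [-0.06  0.35 -0.03  1.18  0.    1.49]
[169.8 177.9 185.9] x [-103.  -86.] y [-50.2 -37. ]
[168.7 173.6 179.1] x [-109.  -86.] y [40.4 53.4]
0.128 (np.float64(319.20149531914564), np.float64(140.2600247473177)) (np.float64(266.7053839216002), np.float64(162.37888207159608))
0.138 (np.float64(319.21363453519984), np.float64(135.6122170229317)) (np.float64(266.1909016486918), np.float64(157.8132869366639))
0.166 (np.float64(319.2489183781739), np.float64(122.10290001358852)) (np.float64(264.6938098827452), np.float64(144.5278634282608))
```

View pics/scrop.png

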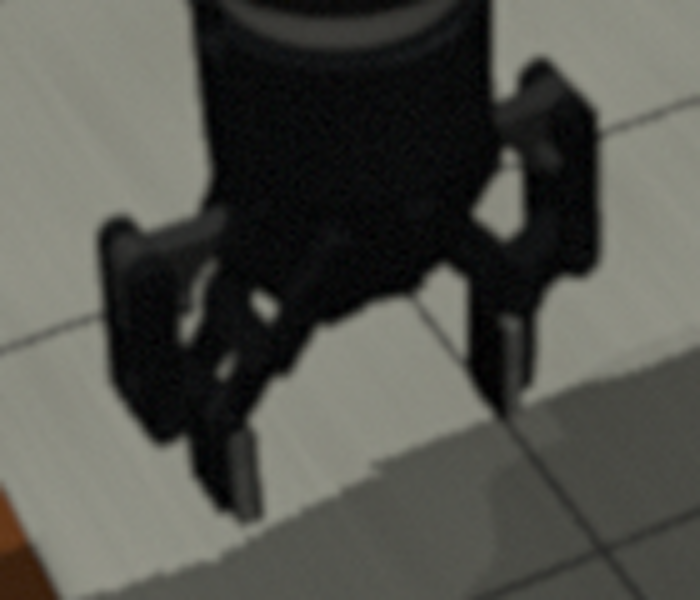

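Both cameras agree: with this opening the tips are about 38 mm behind the TCP. I need the underside profile of the gripper to check clearance over the shaft and posts.

Run:
```python
from h import *
d=np.load('scened1.npy'); P=cloud('scene',d); F=(P-O)@np.stack([xf,yf,zf],1)
tz=.129
mk=(d>0)&(F[...,2]>.1)&(F[...,2]<.35)&(abs(F[...,0]+.096)<.06)&(abs(F[...,1])<.13)
q=F[mk]
for y in np.arange(-.1,.1,.01):
    s=q[(q[:,1]>=y)&(q[:,1]<y+.01)]
    if len(s)>3: i=np.argsort(s[:,2])[2]; print('y',round(y*1e3),n:=len(s),'min z above TCP',np.round(1e3*(s[i,2]-tz)),'at x rel',np.round(1e3*(s[i,0]+.097)))
# wrist: body
im=np.load('wristi1.npy'); d=np.load('wristd1.npy'); m,f=K('wrist'); M=np.array(m['mount'])
v,u=np.mgrid[:480,:640]; dx=u-m['cx']; dy=v-m['cy']; r=np.hypot(dx,dy)+1e-9; th=r/f; t=np.tan(th)*d
P=np.stack([dx/r*t,dy/r*t,d],-1)@M[:3,:3].T+M[:3,3]
for v0 in (420,430,440,460): print(v0,np.round(1e3*P[v0,[250,310,370]],0).tolist())
```

```text
y -70 459 min z above TCP 86.0 at x rel 10.0
y -60 248 min z above TCP 57.0 at x rel 3.0
y -50 409 min z above TCP 42.0 at x rel 2.0
y -40 973 min z above TCP 45.0 at x rel 10.0
y -30 798 min z above TCP 100.0 at x rel 15.0
y -20 562 min z above TCP 104.0 at x rel 10.0
y -10 449 min z above TCP 103.0 at x rel 9.0
y 0 423 min z above TCP 104.0 at x rel 8.0
y 10 377 min z above TCP 103.0 at x rel 7.0
y 20 266 min z above TCP 105.0 at x rel 15.0
y 30 175 min z above TCP 89.0 at x rel 12.0
y 40 366 min z above TCP 41.0 at x rel 1.0
y 50 308 min z above TCP 49.0 at x rel 5.0
y 60 382 min z above TCP 84.0 at x rel 6.0
y 70 33 min z above TCP 88.0 at x rel 10.0
420 [[129.0, -70.0, 229.0], [129.0, -2.0, 226.0], [-101.0, 16.0, -9.0]]
430 [[-105.0, -15.0, -10.0], [-104.0, -0.0, -9.0], [-106.0, 15.0, -11.0]]
440 [[-110.0, -15.0, -11.0], [-109.0, -0.0, -10.0], [-109.0, 15.0, -10.0]]
460 [[-122.0, -12.0, -18.0], [-115.0, 0.0, -11.0], [-122.0, 12.0, -19.0]]
```

The whole gripper reads about 28 mm short of the nominal TCP, while its own proportions are right: the body is 62 mm above the tips, so it clears the 60 mm posts. I'll use tip z = TCP z + 38 mm. Now descending to 8 mm above the plate.

Request:
{"fn": "jog_arm", "kwargs": {"rotation": [[0, 0, 0], [0, 0, 0], [0, 0, 0], [0, 0, 0], [0, 0, 0], [0, 0, 0], [0, 0, 0], [0, 0, 0]], "translation": [[0.02, 0, 0], [0.045, 0, 0], [0.07, 0, 0], [0.095, 0, 0], [0.11, 0, 0], [0.118, 0, 0], [0.118, 0, 0], [0.118, 0, 0]], "claw": [0.078, 0.078, 0.078, 0.078, 0.078, 0.078, 0.078, 0.078]}}

```text
t: 2.25
tool_pos: [0.5731, -0.0329, 0.0131]
ee_rot: [1.19, 1.222, -1.19]
force: [0.7, -0.9, 0.0]
grip_width: 0.913
```

Run:
```python
from h import *
rep(); goal(-.098,.0015,.012,-1); goal(-.098,.0015,-.015,-1)
for n in ['wrist','scene']:
    im,d=bot.get_image(n); save(n+'2.png',im); np.save(n+'d2.npy',d)
a=cv2.imread('pics/scene2.png')[100:340,180:430]; cv2.imwrite('pics/scene2c.png',cv2.resize(a,(625,600)))
```

```text
t 2.25 fix mm [-99.3   2.2  13.1] F world [ 0.7 -0.9  0. ] w 0.913338688916403 q [-0.06  0.45 -0.22  0.91  0.    1.49]
rot deg [-0.08 -0.04  0.04] trans mm [ 1.1  0.7 -1.3]
rot deg [-0.08 -0.04  0.04] trans mm [28.1  0.7 -1.3]
```

View pics/wrist2.png

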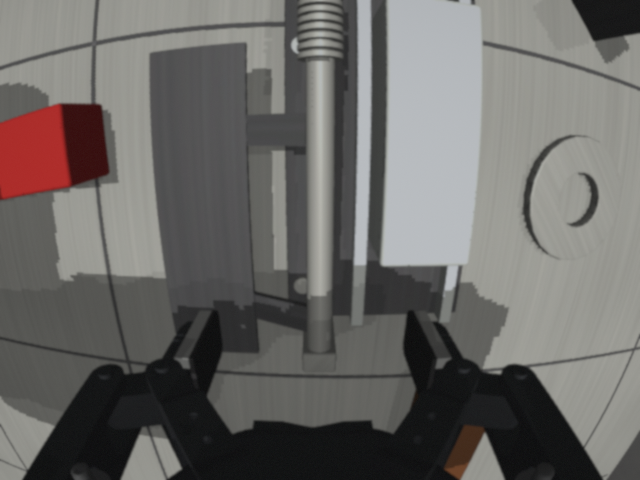

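View pics/scene2c.png

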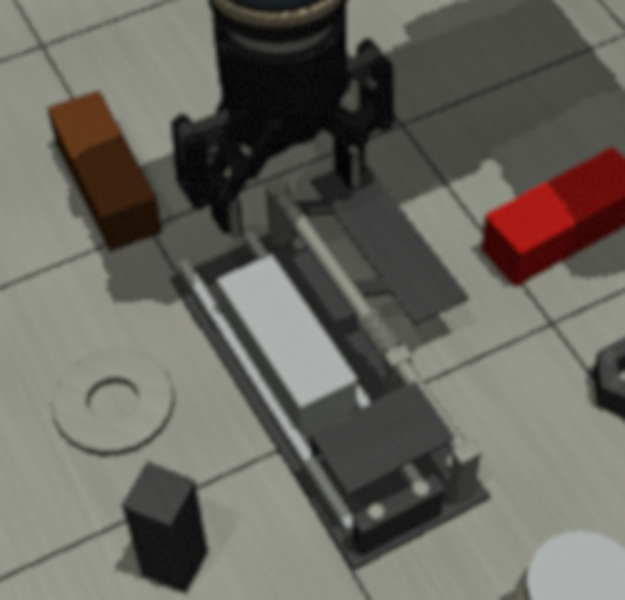

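Both views show the press finger over the near end of the plate and the other finger behind the bar in the lane, clear of the brown block. Pressing down now.

Request:
{"fn": "jog_arm", "kwargs": {"rotation": [[0, 0, 0], [0, 0, 0], [0, 0, 0], [0, 0, 0], [0, 0, 0], [0, 0, 0], [0, 0, 0], [0, 0, 0]], "translation": [[0.004, 0, 0], [0.008, 0, 0], [0.012, 0, 0], [0.016, 0, 0], [0.02, 0, 0], [0.024, 0, 0], [0.027, 0, 0], [0.027, 0, 0]], "claw": [0.078, 0.078, 0.078, 0.078, 0.078, 0.078, 0.078, 0.078]}}

```text
t: 3.02
tool_pos: [0.5751, -0.0325, -0.0133]
ee_rot: [1.191, 1.22, -1.187]
force: [2.3, -0.7, 7.1]
grip_width: 0.912
```

Run:
```python
from h import *
rep(); goal(-.098,.0015,-.015,-1)
for n in ['wrist','scene','top']:
    im,d=bot.get_image(n); save(n+'3.png',im); np.save(n+'d3.npy',d)
a=cv2.imread('pics/scene3.png')[100:340,180:430]; cv2.imwrite('pics/scene3c.png',cv2.resize(a,(625,600)))
# plate slope from scene/top depth
for n in ('scene','top'):
    d=np.load(n+'d3.npy'); F=(cloud(n,d)-O)@np.stack([xf,yf,zf],1)
    mk=(d>0)&(F[...,0]>-.06)&(F[...,0]<.01)&(F[...,1]>.024)&(F[...,1]<.056)&(F[...,2]>.01)&(F[...,2]<.045)
    q=F[mk]; p=np.polyfit(q[:,1],q[:,2],1); print(n,len(q),'flap',-np.arctan(p[0]),'z at y39',np.polyval(p,.039))
rep()
```

```text
t 3.02 fix mm [-98.9   0.2 -13.3] F world [ 2.3 -0.7  7.1] w 0.9122108223688101 q [-0.06  0.47 -0.25  0.85  0.    1.49]
rot deg [-0.04 -0.02 -0.15] trans mm [ 1.7 -1.3 -0.9]
scene 598 flap 0.35187122197410026 z at y39 0.027542072728976772
top 893 flap 0.34258642060697075 z at y39 0.026989338114296442
t 3.17 fix mm [-99.    0.4 -13. ] F world [ 0.7 -0.   6.3] w 0.9121659798803766 q [-0.06  0.47 -0.25  0.85  0.    1.49]
```

View pics/scene3c.png

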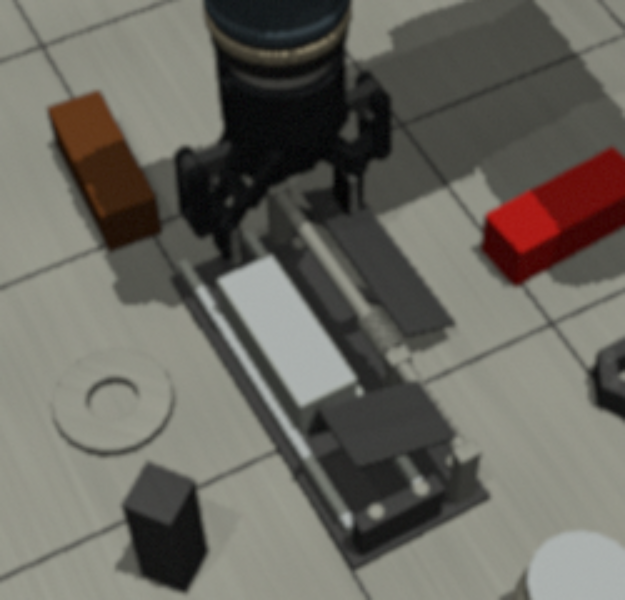

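View pics/wrist3.png

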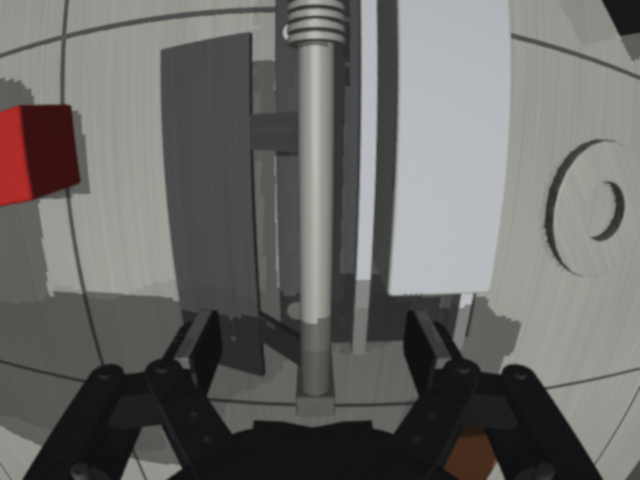

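The flap is at about 0.35 rad with 6 to 7 N, and the roof is visibly raised. I'll press about 3 mm more and bring the other finger up to the bar's rear face.

Request:
{"fn": "jog_arm", "kwargs": {"rotation": [[0, 0, 0], [0, 0, 0], [0, 0, 0], [0, 0, 0], [0, 0, 0], [0, 0, 0], [0, 0, 0], [0, 0, 0]], "translation": [[0.0015, 0, 0], [0.003, -0.001, 0], [0.0035, -0.001, 0], [0.0035, -0.001, -0.002], [0.0035, -0.001, -0.004], [0.0035, -0.001, -0.006], [0.0035, -0.001, -0.008], [0.0035, -0.001, -0.01]], "claw": [0.078, 0.078, 0.078, 0.078, 0.078, 0.078, 0.078, 0.078]}}

```text
t: 3.83
tool_pos: [0.5733, -0.0227, -0.0166]
ee_rot: [1.19, 1.22, -1.188]
force: [-1.2, -3.2, 4.8]
grip_width: 0.919
```

```bash
cat >> h.py <<'E'
def flap():
    for n in ('scene','top'):
        im,d=bot.get_image(n); F=(cloud(n,d)-O)@np.stack([xf,yf,zf],1)
        tx=tof(bot.state()['tool_pos'])[0]
        b=(F[...,0]>-.115)&(F[...,0]<.01)&(abs(F[...,0]-tx)>.03) if n=='scene' else (F[...,0]>-.115)&(F[...,0]<.01)
        mk=(d>0)&b&(F[...,1]>.024)&(F[...,1]<.054)&(F[...,2]>.008)&(F[...,2]<.040)
        q=F[mk]; p=np.polyfit(q[:,1],q[:,2],1); q=q[abs(q[:,2]-np.polyval(p,q[:,1]))<.004]; p=np.polyfit(q[:,1],q[:,2],1)
        print(n,len(q),'flap',round(-np.arctan(p[0]),3),'z39',round(1e3*np.polyval(p,.039),1))
        mk=(d>0)&(im.mean(-1)>130)&(abs(F[...,2]-.046)<.006)&(abs(F[...,1]+.045)<.018)&(F[...,0]<.058)&(F[...,0]>-.09)
        q=F[mk]; print('  bar top x',np.round(1e3*np.percentile(q[:,0],[0.5,99.5]),1),'y',np.round(1e3*np.percentile(q[:,1],[1,99]),1))
        save('%s_%d.png'%(n,round(bot.state()['t']*100)),im)
E
python3 - <<'E'
from h import *
rep(); flap(); goal(-.012,.0015,-.0165,-1); rep()
E
```

```text
t 3.83 fix mm [-89.1   1.8 -16.6] F world [-1.2 -3.2  4.8] w 0.9188210002496897 q [-0.04  0.47 -0.26  0.84 -0.    1.5 ]
scene 524 flap 0.401 z39 24.6
  bar top x [-72.2  35.2] y [-62.6 -27.5]
top 963 flap 0.402 z39 24.1
  bar top x [-74.1  34.4] y [-62.6 -27.4]
rot deg [-0.02 -0.02 -0.1 ] trans mm [ -0.1   0.2 -76.8]
t 3.93 fix mm [-88.8   1.7 -16.6] F world [-1.7 -3.4  4.4] w 0.9115966619045431 q [-0.04  0.47 -0.26  0.84  0.    1.5 ]
```

The flap is at 0.40 in both views. Pushing now.

Request:
{"fn": "jog_arm", "kwargs": {"rotation": [[0, 0, 0], [0, 0, 0], [0, 0, 0], [0, 0, 0], [0, 0, 0], [0, 0, 0], [0, 0, 0], [0, 0, 0]], "translation": [[0, 0, -0.003], [0, 0, -0.006], [0, 0, -0.01], [0, 0, -0.014], [0, 0, -0.018], [0, 0, -0.022], [0, 0, -0.026], [0, 0, -0.03]], "claw": [0.078, 0.078, 0.078, 0.078, 0.078, 0.078, 0.078, 0.078]}}

```text
t: 4.6
tool_pos: [0.5723, 0.0072, -0.0167]
ee_rot: [1.19, 1.22, -1.189]
force: [-1.4, -7.4, 3.6]
grip_width: 0.915
```

Run:
```python
from h import *
rep(); flap(); goal(-.012,.0015,-.0165,-1); rep()
```

```text
t 4.6 fix mm [-59.2   1.9 -16.7] F world [-1.4 -7.4  3.6] w 0.9148315402634747 q [ 0.01  0.47 -0.26  0.84 -0.    1.56]
scene 341 flap 0.402 z39 24.5
  bar top x [-47.   43.2] y [-62.7 -27.4]
top 450 flap 0.4 z39 24.0
  bar top x [-25.9  57.6] y [-62.6 -27.4]
rot deg [-0.02  0.01 -0.08] trans mm [ -0.2   0.4 -46.5]
t 4.7 fix mm [-58.5   1.9 -16.7] F world [-2.1 -4.2  4.1] w 0.9182415236958412 q [ 0.01  0.47 -0.26  0.84 -0.    1.56]
```

Request:
{"fn": "jog_arm", "kwargs": {"rotation": [[0, 0, 0], [0, 0, 0], [0, 0, 0], [0, 0, 0], [0, 0, 0], [0, 0, 0], [0, 0, 0], [0, 0, 0]], "translation": [[0, 0, -0.004], [0, 0, -0.008], [0, 0, -0.012], [0, 0, -0.016], [0, 0, -0.02], [0, 0, -0.024], [0, 0, -0.028], [0, 0, -0.032]], "claw": [0.078, 0.078, 0.078, 0.078, 0.078, 0.078, 0.078, 0.078]}}

```text
t: 5.37
tool_pos: [0.5713, 0.0393, -0.0167]
ee_rot: [1.189, 1.219, -1.19]
force: [-1.6, -8.4, 5.9]
grip_width: 0.913
```

Run:
```python
from h import *
rep(); flap(); goal(-.012,.0015,-.0165,-1); rep()
t=round(bot.state()['t']*100)
import glob,os
f=max(glob.glob('pics/scene_*.png'),key=os.path.getmtime); print(f)
a=cv2.imread(f)[100:340,180:430]; cv2.imwrite('pics/s5c.png',cv2.resize(a,(625,600)))
```

```text
t 5.37 fix mm [-27.    2.1 -16.7] F world [-1.6 -8.4  5.9] w 0.9131567511730283 q [ 0.07  0.47 -0.26  0.84 -0.    1.61]
scene 68 flap 0.422 z39 24.8
  bar top x [-15.2  43.5] y [-62.7 -27.6]Traceback (most recent call last):
  File "<stdin>", line 2, in <module>
  File "h.py", line 33, in flap
    q=F[mk]; p=np.polyfit(q[:,1],q[:,2],1); q=q[abs(q[:,2]-np.polyval(p,q[:,1]))<.004]; p=np.polyfit(q[:,1],q[:,2],1)
               ~~~~~~~~~~^^^^^^^^^^^^^^^^^
    raise TypeError("expected non-empty vector for x")
TypeError: expected non-empty vector for x
```

The bar's rear is at about -15 mm, so roughly 15 mm remain. The top view of the plate is now hidden by the arm. I'll finish slowly and watch the force.

Request:
{"fn": "jog_arm", "kwargs": {"rotation": [[0, 0, 0], [0, 0, 0], [0, 0, 0], [0, 0, 0], [0, 0, 0], [0, 0, 0], [0, 0, 0]], "translation": [[0, 0, -0.002], [0, 0, -0.004], [0, 0, -0.006], [0, 0, -0.008], [0, 0, -0.01], [0, 0, -0.012], [0, 0, -0.013]], "claw": [0.078, 0.078, 0.078, 0.078, 0.078, 0.078, 0.078]}}

```text
t: 6.05
tool_pos: [0.5707, 0.0525, -0.0167]
ee_rot: [1.189, 1.219, -1.19]
force: [-2.7, -7.2, 6.7]
grip_width: 0.913
```

```bash
sed -i "s/('scene','top')/('scene',)/" h.py
python3 - <<'E'
from h import *
rep(); flap(); rep()
import glob,os
f=max(glob.glob('pics/scene_*.png'),key=os.path.getmtime)
a=cv2.imread(f)[100:340,180:430]; cv2.imwrite('pics/s5c.png',cv2.resize(a,(625,600)))
E
```

```text
t 6.05 fix mm [-13.9   2.2 -16.7] F world [-2.7 -7.2  6.7] w 0.9126174482556886 q [ 0.09  0.47 -0.26  0.84 -0.    1.64]
scene 9 flap 0.563 z39 26.8
  bar top x [-1.8 43.7] y [-62.5 -27.4]
t 6.1 fix mm [-13.7   2.3 -16.7] F world [-1.3 -6.7  5.4] w 0.9106679913267421 q [ 0.09  0.47 -0.26  0.84 -0.    1.64]
```

View pics/s5c.png

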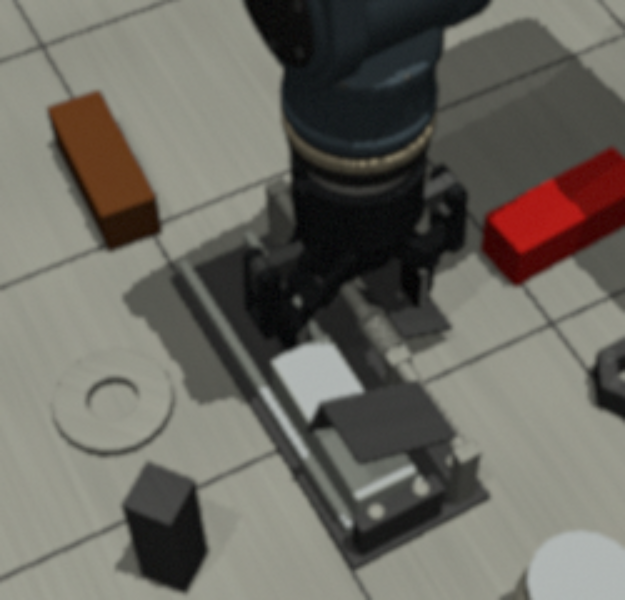

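The bar is under the raised roof and almost at the stop. I'll creep forward until the force shows contact.

Request:
{"fn": "jog_arm", "kwargs": {"rotation": [[0, 0, 0], [0, 0, 0], [0, 0, 0]], "translation": [[0, 0, -0.001], [0, 0, -0.002], [0, 0, -0.003]], "claw": [0.078, 0.078, 0.078]}}

```text
t: 6.35
tool_pos: [0.5705, 0.0549, -0.0167]
ee_rot: [1.188, 1.218, -1.191]
force: [-1.0, -7.4, 5.5]
grip_width: 0.917
```

Request:
{"fn": "jog_arm", "kwargs": {"rotation": [[0, 0, 0], [0, 0, 0]], "translation": [[0, 0, -0.001], [0, 0, -0.002]], "claw": [0.078, 0.078]}}

```text
t: 6.52
tool_pos: [0.5704, 0.0559, -0.0167]
ee_rot: [1.187, 1.216, -1.193]
force: [-0.9, -14.5, 5.9]
grip_width: 0.913
```

Request:
{"fn": "jog_arm", "kwargs": {"rotation": [[0, 0, 0], [0, 0, 0]], "translation": [[0, 0, -0.001], [0, 0, -0.002]], "claw": [0.078, 0.078]}}

```text
t: 6.68
tool_pos: [0.5704, 0.0558, -0.0166]
ee_rot: [1.186, 1.212, -1.197]
force: [-0.5, -18.2, 6.5]
grip_width: 0.913
```

Run:
```python
from h import *
rep()
im,d=bot.get_image('scene'); save('s6.png',im); F=(cloud('scene',d)-O)@np.stack([xf,yf,zf],1)
a=im[230:320,280:390]; save('s6c.png',cv2.resize(a,(733,600),interpolation=cv2.INTER_CUBIC))
mk=(d>0)&(im.mean(-1)>130)&(abs(F[...,2]-.046)<.006)&(abs(F[...,1]+.045)<.018)&(F[...,0]<.058)&(F[...,0]>-.09)
q=F[mk]; 
for a in (-.06,-.052,-.044,-.036):
    s=q[(q[:,1]>a)&(q[:,1]<a+.008)]; print(a,np.round(1e3*np.percentile(s[:,0],1),1))
print('stop pix',pix('scene',fw(.110,-.045,.046)), pix('scene',fw(.11,-.025,.046)),pix('scene',fw(.11,-.065,.046)))
im,d=bot.get_image('top'); save('t6.png',im); save('t6c.png',cv2.resize(im[180:260,255:375],(780,520),interpolation=cv2.INTER_CUBIC))
rep()
```

```text
t 6.68 fix mm [-10.5   2.5 -16.6] F world [ -0.5 -18.2   6.5] w 0.9129515699761102 q [ 0.1   0.47 -0.26  0.84 -0.01  1.65]
-0.06 2.3
-0.052 2.4
-0.044 2.6
-0.036 4.2
stop pix (np.float64(336.5194103832429), np.float64(295.01529168683527)) (np.float64(348.4277682394938), np.float64(288.89198164154004)) (np.float64(324.44628350882385), np.float64(301.22332641006534))
t 6.78 fix mm [-10.5   2.5 -16.6] F world [ -0.1 -13.8   5.9] w 0.9135549253200513 q [ 0.1   0.47 -0.26  0.84 -0.01  1.65]
```

View pics/s6c.png

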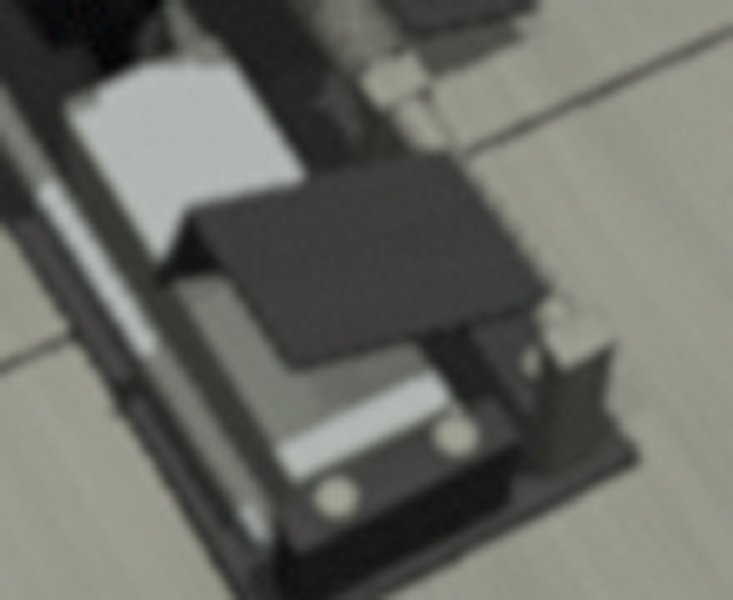

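View pics/t6c.png

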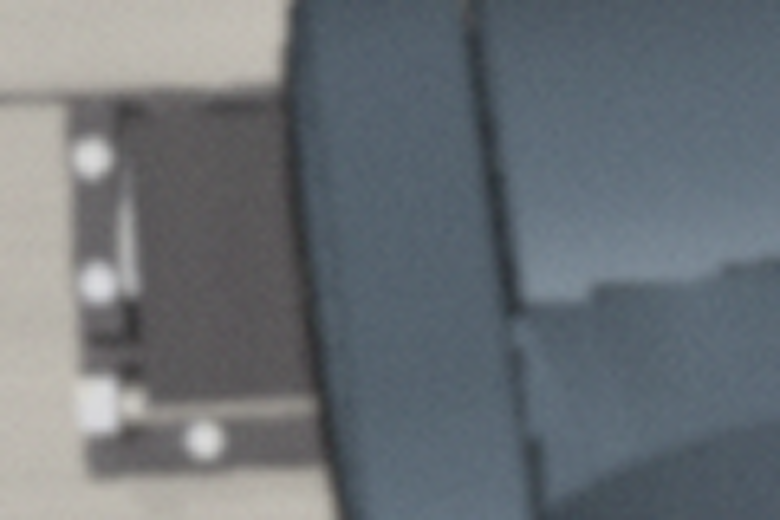

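The bar is flush against the stop: the motion stalled, the force rose to 18 N, and no gap shows in the crop. I'll back the finger off 6 mm with the flap still held open, then check before letting it down.

Request:
{"fn": "jog_arm", "kwargs": {"rotation": [[0, 0, 0], [0, 0, 0], [0, 0, 0], [0, 0, 0]], "translation": [[0, 0, 0.002], [0, 0, 0.004], [0, 0, 0.006], [0, 0, 0.006]], "claw": [0.078, 0.078, 0.078, 0.078]}}

```text
t: 7.12
tool_pos: [0.5704, 0.0504, -0.0166]
ee_rot: [1.187, 1.213, -1.196]
force: [-1.4, 2.7, 4.4]
grip_width: 0.913
```

Run:
```python
from h import *
rep()
im,d=bot.get_image('scene'); save('s7.png',im); F=(cloud('scene',d)-O)@np.stack([xf,yf,zf],1)
save('s7c.png',cv2.resize(im[200:320,260:390],(650,600),interpolation=cv2.INTER_CUBIC))
mk=(d>0)&(im.mean(-1)>130)&(abs(F[...,2]-.046)<.006)&(abs(F[...,1]+.045)<.018)&(F[...,0]<.058)&(F[...,0]>-.09)
q=F[mk]; 
for a in (-.06,-.052,-.044,-.036):
    s=q[(q[:,1]>a)&(q[:,1]<a+.008)]; print(a,np.round(1e3*np.percentile(s[:,0],1),1))
```

```text
t 7.12 fix mm [-15.9   2.7 -16.6] F world [-1.4  2.7  4.4] w 0.9128210442995367 q [ 0.09  0.47 -0.26  0.84 -0.01  1.64]
-0.06 1.5
-0.052 2.5
-0.044 1.8
-0.036 2.4
```

View pics/s7c.png

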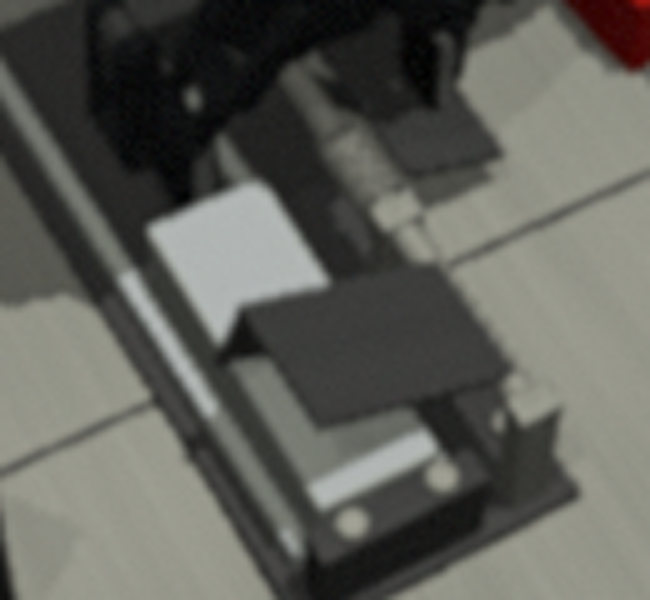

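The bar stayed against the stop, the finger is clear of it, and the flap is still open. Lifting gently lets the flap down onto the bar.

Request:
{"fn": "jog_arm", "kwargs": {"rotation": [[0, 0, 0], [0, 0, 0], [0, 0, 0], [0, 0, 0], [0, 0, 0], [0, 0, 0], [0, 0, 0], [0, 0, 0]], "translation": [[-0.002, 0, 0], [-0.004, 0, 0], [-0.006, 0, 0], [-0.008, 0, 0], [-0.011, 0, 0], [-0.015, 0, 0], [-0.02, 0, 0], [-0.028, 0, 0]], "claw": [0.078, 0.078, 0.078, 0.078, 0.078, 0.078, 0.078, 0.078]}}

```text
t: 7.83
tool_pos: [0.5704, 0.0505, 0.0116]
ee_rot: [1.186, 1.213, -1.196]
force: [-0.4, -0.9, 0.1]
grip_width: 0.917
```

Request:
{"fn": "jog_arm", "kwargs": {"rotation": [[0, 0, 0], [0, 0, 0], [0, 0, 0], [0, 0, 0], [0, 0, 0], [0, 0, 0], [0, 0, 0], [0, 0, 0]], "translation": [[-0.015, 0, 0], [-0.035, 0, 0], [-0.06, 0, 0], [-0.09, 0, 0], [-0.12, 0, 0.02], [-0.14, 0, 0.05], [-0.14, 0, 0.08], [-0.14, 0, 0.1]], "claw": [0.078, 0.078, 0.078, 0.078, 0.078, 0.078, 0.078, 0.078]}}

```text
t: 8.5
tool_pos: [0.5738, -0.0503, 0.1552]
ee_rot: [1.188, 1.209, -1.194]
force: [-0.3, -0.6, 0.5]
grip_width: 0.918
```

Request:
{"fn": "jog_arm", "kwargs": {"rotation": [[0, 0, 0], [0, 0, 0], [0, 0, 0], [0, 0, 0], [0, 0, 0], [0, 0, 0], [0, 0, 0], [0, 0, 0]], "translation": [[0, 0, 0.03], [0, 0, 0.06], [0, 0, 0.09], [0, 0, 0.12], [0, 0, 0.14], [0, 0, 0.15], [0, 0, 0.15], [0, 0, 0.15]], "claw": [0.078, 0.078, 0.078, 0.078, 0.078, 0.078, 0.078, 0.078]}}

```text
t: 9.17
tool_pos: [0.5771, -0.2, 0.1569]
ee_rot: [1.189, 1.209, -1.194]
force: [0.0, 0.0, 0.1]
grip_width: 0.913
```

Run:
```python
from h import *
rep()
for n in ('scene','top'):
    im,d=bot.get_image(n); save(n+'8.png',im); F=(cloud(n,d)-O)@np.stack([xf,yf,zf],1)
    mk=(d>0)&(im.mean(-1)>130)&(abs(F[...,2]-.046)<.006)&(abs(F[...,1]+.045)<.018)&(F[...,0]<.058)&(F[...,0]>-.09)
    q=F[mk]; print(n,'bar rear x',np.round(1e3*np.percentile(q[:,0],[1,99]),1),'y',np.round(1e3*np.percentile(q[:,1],[1,99]),1))
    mk=(d>0)&(F[...,0]>-.11)&(F[...,0]<.01)&(F[...,1]>.026)&(F[...,1]<.056)&(F[...,2]>.012)&(F[...,2]<.045)
    q=F[mk]; p=np.polyfit(q[:,1],q[:,2],1); print('  flap',-np.arctan(p[0]))
a=cv2.imread('pics/scene8.png')[150:340,220:420]; cv2.imwrite('pics/s8c.png',cv2.resize(a,(630,600)))
```

```text
t 9.17 fix mm [-266.4    2.9  156.9] F world [0.  0.  0.1] w 0.9125553958935964 q [-0.33  0.4   0.1   1.27 -0.01  1.22]
scene bar rear x [ 1.9 46.5] y [-62.6 -27.5]
  flap 0.23912400704462497
top bar rear x [ 0.6 57.6] y [-62.6 -27.4]
  flap 0.2298127619242436
```

View pics/s8c.png

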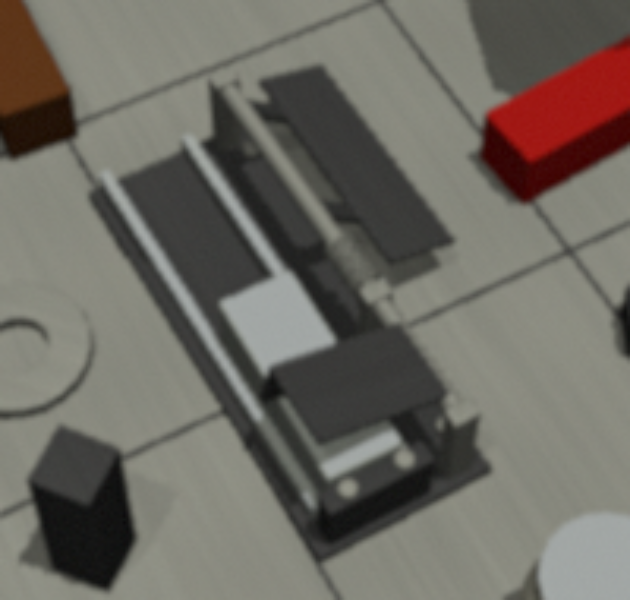

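View pics/top8.png

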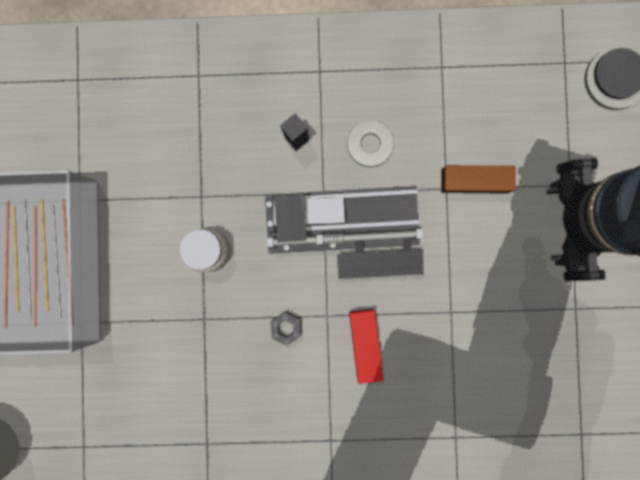

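The bar is home, with its rear at x of about +1 mm against 0 nominal. The flap rests on it at about 0.235 rad, and the bystanders are at their original pixels. The arm is clear, so I'm handing in.

```bash
python3 -c "
from plant import bot
print(bot.sign_off())"
```

```text
the job is handed in; nothing more can be done
None
```

The bar is home against the back stop with the flap resting on it, and the job is handed in at about 9 s of the 40 s allowed.

**What I did:** I pressed the plate down with one fingertip to hold the flap at about 0.40 rad. The other fingertip pushed the aluminium bar about 75 mm along its lane. At the stop the motion stalled and the force rose to about 18 N. I backed off 5 mm with the flap still held open, then lifted to let it down and moved the arm clear.

**Last checks:**
- **Bar:** its rear end measures at fixture x of about +1 to +2 mm (nominal 0, within calibration error). No gap to the stop shows in the images.
- **Flap:** it rests at about 0.23 to 0.24 rad by depth, against about 0.25 expected.
- **Bystanders:** the nut, washer, block, jar and the brown and red bars look unmoved in the top picture.
- **Robot:** the force reads zero, so the arm is touching nothing.

**Disagreements:**
- **Fingertip position:** both cameras put the fingertips about 38 mm behind the reported TCP, where I expected about 11 mm. I used the measured value, and the resulting flap angle agreed with it.
- **Flap angle near the end of the push:** the arm hid most of the plate, so the last numeric angle there (0.56) came from only 9 points and is not reliable. For that stretch I relied on the unchanged press height and on the picture, which showed the roof still raised.

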